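# Empty the grease gun and draw back its follower for a new cartridge

### The arm

A 6-joint arm with a two-finger parallel gripper is mounted at the origin on the work surface. World frame = base frame: x ahead of the robot, y to its left, z up, the work surface at z = 0. Lengths are in m, angles in degrees, forces in N, time in s.
With the tool pointing down it reaches from about 0.4 to 0.825 m from the base axis. Payload 7 kg.
Tool frame: the origin (TCP) lies on the centre line of the jaws, within the pads' length; the fingertips stand 19 mm ahead of it and the grasp point (between the pads) is the TCP; z points along the fingers, y is the line along which they close (so a half turn about z gives the same grasp; the last joint's range is limited). The gripper opens to 88 mm and grips with 3 to 60 N. Pads are 19 mm wide; open, the fingers measure 130 mm over their backs; the gripper's body (78 mm by 193 mm) begins 47 mm behind the grasp point.
Start: joints at [-51.503, 20.546, 0.682, 0, -70.136, -16.507], TCP at [0.253, -0.626, 0.246] pointing down, gripper open.
Joint ranges: [-176.03, 176.03], [-82.01, 121.73], [-58.28, 71.71], [-173.87, 95.51], [-174.79, -0.11], [-173.66, 173.66]. Speed limits (degrees/s): [136.94, 136.94, 172.46, 180, 180, 180].

### API

Orientations are given as [roll, pitch, yaw] about the fixed x, y, z axes, in that order (R = Rz(yaw) Ry(pitch) Rx(roll)).
In Python, from plant import get_state, capture, close_job gives the robot as it stands.
- The arm moves only by the tool apply_moves, never from a script. Its argument "targets" is a list of rows, each a list of 7 numbers: the opening, from 0 (shut) to 1 (fully open), then the shift along the tool's x, y, z normalised to -1 to 1, where 1 is 1000 mm, then the turn, a rotation vector about the tool's x, y, z normalised to -1 to 1, where 1 is 90 degrees. In form: [[claw, tx, ty, tz, ax, ay, az], ...]. A call has 1 to 20 rows; each row shifts and turns the commanded pose from where the row before left it, along the tool's axes as they then stand; what a row does not reach is not made up. A row lasts 1/12 s, in which the tool goes at most 41.7 mm and 7.16 degrees, less where a joint would pass 70% of its speed; a pose out of reach is approached as far as the arm can. A call with a number of a shift or a turn outside -1 to 1 is refused whole. A call with a gripper value outside its range is refused whole. The fingers move at their own pace and stop on an object; "newtons" is the grip in N (left out, the last holds). Time passes only in rows, so rows that do not move let the fingers close. It gives the time, the measured TCP pose, the force, the opening and the grip force at its end, in the units of the state.
- get_state(): the state, without advancing time (a new reading comes with each control period).
- capture(name): name is "side" or "top"; returns a dict with "frame" (480x640x3 uint8, red, green, blue), "range_z" (480x640 float32, m along the optical axis (not along the pixel's ray), 0 where there is no reading), "camera_matrix" (3x3 intrinsics, pixels), "k1" (the pictures are not rectified: a ray, as slopes to the right and down, at radius r is drawn at 1 + k1 r^2 times it, then the intrinsics apply), "T" (4x4, takes a point from camera to world coordinates). Camera axes: x right, y down, z forward; pixel columns grow to the right and rows downward; lengths in m; the calibration is good to about 2 mm. A picture is of the moment at which its call begins.
- close_job(): hands the job in; it is judged then, once.
The state is a dict: "time_s": time; "joints": joint angles; "qd": joint speeds; "joint_torque": joint torques, N m; "tcp_pos": TCP position; "eef_rot": TCP orientation; "contact_force": force on the tool from outside, world axes, zero at the start; "moment": the same for the moment, N m; "gripper_width": finger opening in m; "gripper_force": force on a finger pad.
Only numpy, scipy, OpenCV 4.12 (cv2) and the standard library are available. Lean on these libraries where they do the work, as an engineer would, in place of code of your own. Each camera call takes 0.05 s, during which the arm holds its last target. There are 200 camera calls.

### The job

The cartridge in the grease gun on the vise is spent: clear the pump head with at least four full strokes of the lever, each one right down to its stop and then all the way back up to rest. Then take the T-handle behind the end cap, draw the follower rod straight out against its spring until the groove turned in the rod just shows outside the cap, and finish while still holding it there in the gripper, so that a workmate can unscrew the barrel. Leave the lever up and the other things on the bench where they are.

Things in the scene. Friction and masses are not known exactly. Their poses are not given: they have to be found in the camera images.
- vise: grey bench vise, fixed, with a steel grease gun clamped level in it. Sizes in mm. Origin: centre of its round foot (dia 116) on the bench, z up. The barrel (dia 44) lies along x, axis 95 above the bench: end cap (dia 50) with the rod at -x, pump head and outlet pipe at +x (to x=220). Jaws, tops 102 high, reach x=-40 to 40, y=-85; the vise screw and its bar reach y=115
- pump_lever (a joint): pump lever angle, rad: 0 = up at rest, 42 degrees above the barrel; 0.73 = down on its stop, level. Pivot at x=105, y=0, z=148 mm in the vise's frame; the lever, 160 mm long, runs back over the barrel towards the end cap. Its spring lifts it by itself in about 0.3 s; pressing the grip takes about 4 N at the top, 11 to 14 N at the bottom. A full stroke passes 0.66 and returns below 0.07
- lever_grip (a point): point on the lever's centre line within its black rubber grip, 125 mm from the pivot; moves with the lever. The grip is a round sleeve of dia 18 mm that spans 80 to 160 mm from the pivot. This point is 231 mm above the bench at rest and 148 mm when pressed down
- cap_face (a point): centre of the end cap's rear face, where the rod comes out: x=-95, y=0, z=95 mm in the vise's frame
- follower_rod (a joint): how far the follower rod is drawn out, m: 0 = in, at rest; 0.091 = the whole groove (a dark band 5 mm wide round the bright rod, hidden inside at first) has just come outside the end cap; 0.106 = end stop. An inner spring pulls it back in: 6 N at rest, 12 N at the groove; let go, it slides back by itself
- t_handle (a point): centre of the T-handle on the rod's outer end: a level steel crossbar, dia 10, length 60 mm, along the vise frame's y, square to the rod (dia 8). 95 mm above the bench; at rest 50 mm behind the cap's face (x=-145 mm in the vise's frame); travels straight to -x as the rod is drawn. A collar (dia 14) reaches 7 mm from this point towards the cap; the 43 mm of rod from there to the cap are free for fingers either side
- cartridge: a fresh, full grease cartridge standing near the gun: plain cardboard tube, diameter 38, 110 tall; a bystander to be left alone. Origin under its centre. Sizes in mm.
- gasket: a flat black rubber ring, outer diameter 73, 8.5 thick, lying near the rod's end of the gun; a bystander to be left alone. Origin under its centre. Sizes in mm.
- wrench: a steel spanner 160 long, lying near the vise; a bystander to be left alone. Origin under its centre. Sizes in mm.
- tamper: a steel coffee tamper, diameter 58, 90 tall, standing behind the gun; a bystander to be left alone. Origin under its centre. Sizes in mm.
- pitcher: a steel milk pitcher, diameter 84, 105 tall, with a handle; a bystander to be left alone. Origin under its centre. Sizes in mm.
- portafilter: a steel filter holder with a black handle, 210 long, 60 tall; a bystander to be left alone. Origin under its centre. Sizes in mm.
- tape_roll: a roll of paper tape lying flat, outer diameter 108, 24 tall; a bystander to be left alone. Origin under its centre. Sizes in mm.
- mug: a white mug, diameter 82, 90 tall; a bystander to be left alone. Origin under its centre. Sizes in mm.

How it is judged:
By the outcome, as a careful person would: the job done as asked, in the order asked, and still so for the second after the job is handed in, while the arm keeps its last pose, push and grip.
It also fails if it takes over 61 s, if anything falls off the work surface, if the arm or the gripper's body presses on something with over 40 N, if the wrist force passes 120 N, or if a joint passes its speed limit or range.

## Working session

There is one attempt and no reset: what is moved stays moved. The work goes in short steps, Python scripts to look and compute and a tool call to move; the robot and the scene stay as the last step left them, time stands still between calls to the robot, and variables do not carry over. Pictures are saved under pics/ and viewed, at most 10 in all, crops included, and the job is handed in when it is done.

Besides the shell and the picture viewer there is one more tool, called after "Request:" as name(argument=value, ...) on one line, values as JSON. apply_moves: Moves the arm, as the interface text tells. Scaled input: -1 to 1 covers 1000 mm each way for a shift and 90 degrees each way for a turn. Its arguments: {"type":"object","properties":{"targets":{"type":"array","items":{"type":"array","items":{"type":"number"}}},"newtons":{"type":"number"}},"required":["targets"]}

```bash
mkdir -p pics; cat > h.py <<'E'
import numpy as np, cv2
from plant import get_state, capture, close_job
def cloud(c):
    K=c["camera_matrix"];k=c["k1"];T=c["T"];z=c["range_z"]
    v,u=np.mgrid[0:480,0:640].astype(float)
    D=np.array([k,0,0,0,0],float)
    p=cv2.undistortPoints(np.stack([u.ravel(),v.ravel()],1)[:,None],K,D)[:,0].reshape(480,640,2)
    P=np.dstack([p[...,0]*z,p[...,1]*z,z])
    W=P@T[:3,:3].T+T[:3,3]; W[z==0]=np.nan
    return W
E
python3 - <<'E'
from h import *
for n in("top","side"):
    c=capture(n);cv2.imwrite(f"pics/{n}0.png",c["frame"][...,::-1]);np.savez(f"{n}0.npz",**c)
    print(n,c["k1"],c["T"].round(3).tolist())
print(get_state())
E
```

```text
top -0.039190334763516896 [[0.015, -0.989, 0.15, 0.394], [-1.0, -0.014, 0.008, 0.004], [-0.006, -0.15, -0.989, 1.331], [0.0, 0.0, 0.0, 1.0]]
side -0.1005501580158652 [[-0.993, -0.092, 0.068, 0.5], [-0.113, 0.694, -0.711, 0.823], [0.019, -0.714, -0.7, 0.949], [0.0, 0.0, 0.0, 1.0]]
{'time_s': 0.1, 'joints': array([-5.15036152e+01,  2.05882742e+01,  6.37265183e-01, -1.80327739e-02,
       -7.01352984e+01, -1.65056383e+01]), 'qd': array([ 0.02274938, -0.04962227,  0.10124837,  0.00686681,  0.10339723,
        0.09972026]), 'joint_torque': array([ 3.44274449e-04, -5.84161234e+01,  2.93752027e+01,  7.01552510e+00,
        1.02232632e-02, -5.21449192e-05]), 'tcp_pos': array([ 0.25256212, -0.62551412,  0.24469142]), 'eef_rot': array([ 1.79912432e+02, -8.26900556e-03, -1.58015388e+02]), 'contact_force': array([-0.21271808, -0.2084887 , -0.6973116 ]), 'moment': array([-0.01255722, -0.00625462,  0.03491429]), 'gripper_force': 0.0, 'gripper_width': 0.08804476125157557}
```

View pics/top0.png

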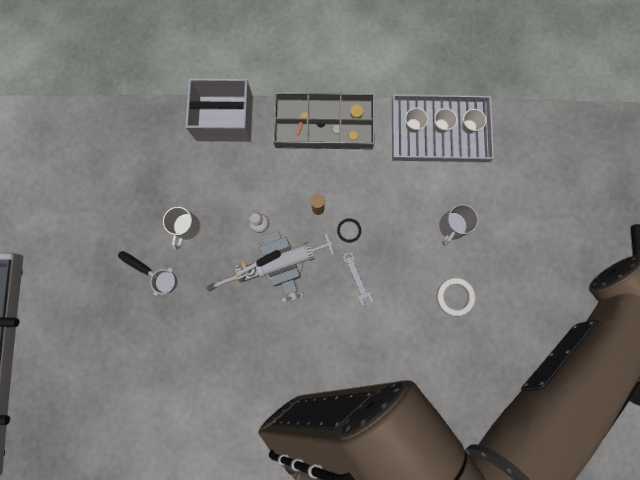

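View pics/side0.png

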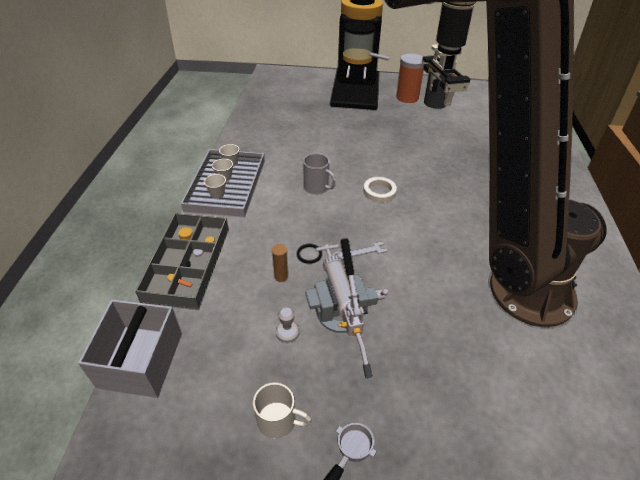

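The top view shows the gun running from the pipe tip at (210,288) to the T-bar at (328,243). The black lever grip is at (268,258), the gasket at (349,230), the cartridge at (318,205) and the wrench near (358,280). The side view agrees: grip at (347,257), and the arm is clear of the gun.

```bash
python3 - <<'E'
from h import *
W={n:cloud(dict(np.load(f"{n}0.npz"))) for n in("top","side")}
F={n:np.load(f"{n}0.npz")["frame"] for n in W}
w=W["top"]
for n,p in dict(pipe=(210,288),grip=(268,258),tbar=(328,243),cap=(312,249),gasket=(339,232),cart=(318,200)).items(): print(n,w[p[1],p[0]].round(3))
# rough axis
a=w[258,268,:2]; ang=np.arctan2(*(w[249,312,:2]-w[288,210,:2])[::-1])
for it in range(3):
    e=-np.array([np.cos(ang),np.sin(ang)]); f=np.array([-e[1],e[0]])  # vise +x, +y
    res=[]
    for n in W:
        P=W[n].reshape(-1,3);C=F[n].reshape(-1,3).astype(int)
        q=P[:,:2]-a; x=q@e;y=q@f;z=P[:,2]
        near=(abs(x)<.26)&(abs(y)<.07)
        g=near&(C.max(1)<50)&(z>.14)&(z<.28)
        b=near&(z>.111)&(z<.123)&(x<0)&(abs(y)<.03)
        t=near&(z>.085)&(z<.104)&(x<-.105)
        if it==2:
            print(n,"grip",g.sum(),x[g].min(),x[g].max(),y[g].mean(),z[g].min(),z[g].max())
            for lo in np.arange(-.2,0,.01):
                m=near&(x>lo)&(x<lo+.01)&(z>.07)&(z<.13)
                if m.sum()>2:print(n,round(lo,3),m.sum(),"y",y[m].min().round(4),y[m].max().round(4),"z",np.median(z[m]).round(3),z[m].max().round(3), "ytop",y[m][z[m]>z[m].max()-.004].mean().round(4))
        if n=="top":
            mid=P[b][:,:2].mean(0); l=cv2.fitLine(P[b][:,:2].astype(np.float32),cv2.DIST_HUBER,0,1e-4,1e-4).ravel()
            T=P[t][:,:2]; print(it,"ang",np.degrees(ang),"fit",np.degrees(np.arctan2(l[1],l[0])),mid,"T",t.sum(),T.mean(0), (T.min(0),T.max(0)))
            tt=T.mean(0)
    gm=W["top"].reshape(-1,3)
    d=tt-mid; ang=np.arctan2(d[1],d[0]); print("ang T-mid",np.degrees(ang))
E
```

```text
pipe [0.441 0.328 0.074]
grip [0.509 0.147 0.241]
tbar [0.568 0.002 0.103]
cap [0.551 0.046 0.1  ]
gasket [ 0.615 -0.03   0.009]
cart [0.687 0.031 0.111]
0 ang -68.6921870729654 fit -67.66859 [0.53022263 0.0946379 ] T 134 [0.56252008 0.00983272] (array([ 0.53772419, -0.01496277]), array([0.5940619 , 0.05691821]))
ang T-mid -69.15101933117354
1 ang -69.15101933117354 fit -67.59736 [0.53015371 0.09475624] T 134 [0.56252008 0.00983272] (array([ 0.53772419, -0.01496277]), array([0.5940619 , 0.05691821]))
ang T-mid -69.13697237110145
top grip 169 -0.0319047626051754 0.03364236639126942 -0.000645647025070383 0.207227203930616 0.26267540061721517
top -0.17 29 y -0.029 0.0281 z 0.099 0.104 ytop 0.0036
top -0.16 58 y -0.0298 0.0293 z 0.099 0.105 ytop -0.0024
top -0.15 12 y -0.0047 0.0025 z 0.099 0.101 ytop -0.0015
top -0.14 11 y -0.0048 0.0025 z 0.098 0.101 ytop -0.0017
top -0.13 11 y -0.0042 0.0027 z 0.099 0.102 ytop -0.0007
top -0.12 9 y -0.0046 0.0022 z 0.098 0.102 ytop -0.0008
top -0.11 50 y -0.0273 0.0235 z 0.115 0.123 ytop -0.0027
top -0.1 70 y -0.0252 0.0244 z 0.115 0.125 ytop -0.0006

[... 1029 characters left out ...]
035 0.0013 z 0.099 0.101 ytop -0.0012
side -0.11 31 y -0.0261 0.0221 z 0.117 0.122 ytop 0.0009
side -0.1 84 y -0.027 0.023 z 0.114 0.124 ytop -0.0026
side -0.09 60 y -0.0246 0.0222 z 0.114 0.119 ytop -0.0015
side -0.08 58 y -0.0229 0.0192 z 0.113 0.12 ytop -0.0022
side -0.07 57 y -0.0229 0.0186 z 0.113 0.118 ytop -0.0021
side -0.06 66 y -0.0546 0.0519 z 0.111 0.119 ytop -0.003
side -0.05 128 y -0.0615 0.0554 z 0.1 0.118 ytop -0.0013
side -0.04 148 y -0.0691 0.0533 z 0.099 0.118 ytop -0.0002
side -0.03 152 y -0.0692 0.055 z 0.098 0.121 ytop -0.0008
side -0.02 157 y -0.0698 0.0548 z 0.098 0.119 ytop -0.0011
side -0.01 151 y -0.0692 0.0524 z 0.099 0.118 ytop -0.0032
ang T-mid -69.13697237110145
```

Request:
apply_moves(targets=[[0,0,0,-0.008,0,0,-0.076],[0,0,0,-0.008,0,0,-0.076],[0,0,0,-0.008,0,0,-0.076],[0,0,0,-0.008,0,0,-0.076],[0,0,0,-0.008,0,0,-0.076],[0,0,0,-0.008,0,0,-0.076],[0,0,0,-0.008,0,0,-0.076],[0,0,0,-0.008,0,0,-0.076],[0,0,0,-0.008,0,0,-0.076],[0,0,0,-0.008,0,0,-0.076],[0,0,0,-0.008,0,0,-0.076],[0,0,0,-0.008,0,0,-0.076],[0,0,0,-0.008,0,0,-0.076],[0,0,0,0,0,0,0],[0,0,0,0,0,0,0]], newtons=20)

```text
time_s: 1.35
tcp_pos: [0.2528, -0.6259, 0.3494]
eef_rot: [-180.0, -0.0, -69.3]
contact_force: [-0.0, -0.2, -0.4]
gripper_width: 0.0005
gripper_force: 0.0
```

Request:
apply_moves(targets=[[0,-0.0322,-0.0258,0,0,0,0],[0,-0.0322,-0.0258,0,0,0,0],[0,-0.0322,-0.0258,0,0,0,0],[0,-0.0322,-0.0258,0,0,0,0],[0,-0.0322,-0.0258,0,0,0,0],[0,-0.0322,-0.0258,0,0,0,0],[0,-0.0322,-0.0258,0,0,0,0],[0,-0.0322,-0.0258,0,0,0,0],[0,-0.0322,-0.0258,0,0,0,0],[0,-0.0322,-0.0258,0,0,0,0],[0,-0.0322,-0.0258,0,0,0,0],[0,-0.0322,-0.0258,0,0,0,0],[0,-0.0322,-0.0258,0,0,0,0],[0,-0.0322,-0.0258,0,0,0,0],[0,-0.0322,-0.0258,0,0,0,0],[0,-0.0322,-0.0258,0,0,0,0],[0,-0.0322,-0.0258,0,0,0,0],[0,-0.0322,-0.0258,0,0,0,0],[0,-0.0322,-0.0258,0,0,0,0],[0,0,0,0,0,0,0]])

```text
time_s: 3.02
tcp_pos: [0.4935, 0.1258, 0.3475]
eef_rot: [179.9, 0.0, -69.2]
contact_force: [0.6, -0.2, 0.1]
gripper_width: 0.0005
gripper_force: 0.0
```

```bash
cat >> h.py <<'E'
O=np.array([.515,.134]);A=np.radians(110.86);e=np.array([np.cos(A),np.sin(A)]);f=np.array([-e[1],e[0]])
def vis():
    s=get_state();q=s["tcp_pos"][:2]-O
    print("vise-frame x,y,z mm",(1000*np.array([q@e,q@f,s["tcp_pos"][2]])).round(1),"yaw",s["eef_rot"].round(2),"F",s["contact_force"].round(1),"t",s["time_s"])
E
python3 -c "
from h import *
vis()"
```

```text
vise-frame x,y,z mm [  0.   23.  347.5] yaw [ 1.7988e+02  1.0000e-02 -6.9150e+01] F [ 0.6 -0.2  0.1] t 3.0167
```

Request:
apply_moves(targets=[[0,-0.0275,-0.023,0,0,0,0],[0,0,0,0.03,0,0,0],[0,0,0,0.03,0,0,0],[0,0,0,0.02,0,0,0],[0,0,0,0,0,0,0],[0,0,0,0,0,0,0]])

```text
time_s: 3.52
tcp_pos: [0.5035, 0.154, 0.2687]
eef_rot: [179.8, -0.1, -69.2]
contact_force: [0.1, 0.2, 0.1]
gripper_width: 0.0003
gripper_force: 0.0
```

```bash
python3 - <<'E'
from h import *
vis()
c=capture("side");np.savez("side1.npz",**c)
cv2.imwrite("pics/side1.png",cv2.resize(c["frame"][180:380,240:440,::-1],(600,600)))
E
```

```text
vise-frame x,y,z mm [ 22.8   3.6 268.7] yaw [ 1.7985e+02 -6.0000e-02 -6.9230e+01] F [0.1 0.2 0.1] t 3.5167
```

View pics/side1.png

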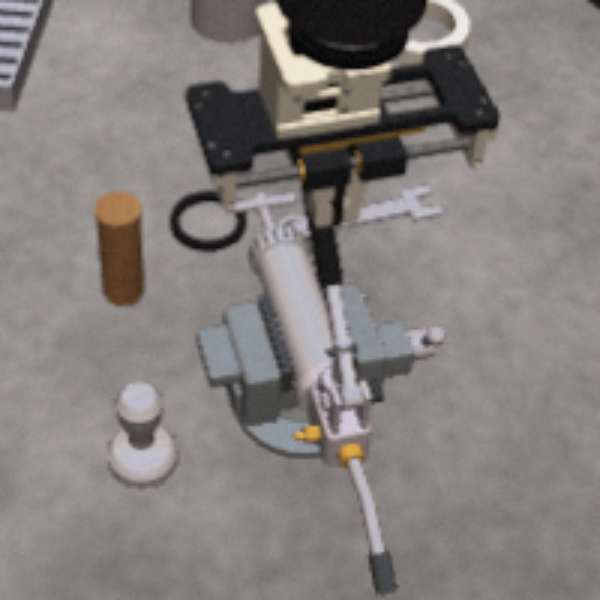

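The crop shows the closed fingertips right above the black grip at (325,255), and everything else is untouched. Next is a trial stroke.

Request:
apply_moves(targets=[[0,0.005,-0.003,0.015,0,0,0],[0,0.005,0,0.015,0,0,0],[0,0.006,0,0.015,0,0,0],[0,0.006,0,0.015,0,0,0],[0,0.006,0,0.015,0,0,0],[0,0.005,0,0.014,0,0,0],[0,0,0,0,0,0,0],[0,0,0,0,0,0,0],[0,0,0,0,0,0,0]])

```text
time_s: 4.32
tcp_pos: [0.521, 0.1259, 0.1841]
eef_rot: [-179.6, 0.0, -69.1]
contact_force: [-0.4, 1.6, 8.5]
gripper_width: 0.0005
gripper_force: 4.5
```

```bash
python3 - <<'E'
from h import *
vis()
c=capture("side");np.savez("side2.npz",**c)
cv2.imwrite("pics/side2.png",cv2.resize(c["frame"][180:380,240:440,::-1],(600,600)))
E
```

```text
vise-frame x,y,z mm [ -9.7  -2.7 184.1] yaw [-1.7964e+02  2.0000e-02 -6.9130e+01] F [-0.4  1.6  8.5] t 4.3167
```

View pics/side2.png

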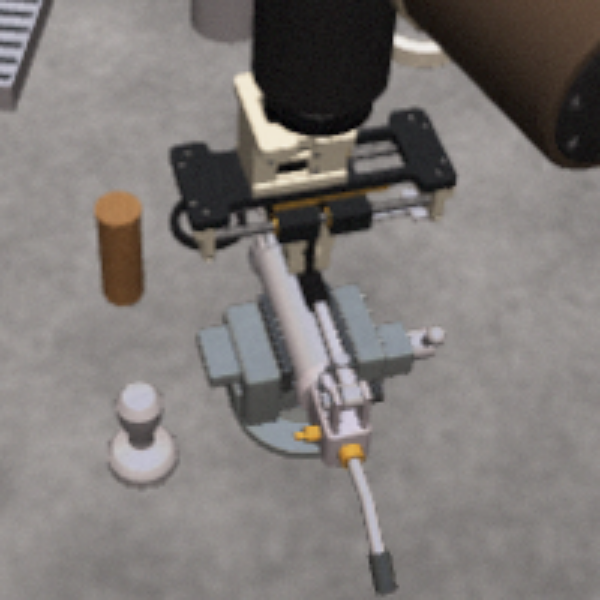

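The lever is nearly level with the fingertips on the grip at (315,285), at 8.5 N, so it isn't on the stop yet. I'll press further.

Request:
apply_moves(targets=[[0,0,0.002,0.005,0,0,0],[0,0,0,0.004,0,0,0],[0,0,0,0,0,0,0],[0,0,0,0,0,0,0]])

```text
time_s: 4.7
tcp_pos: [0.5209, 0.1253, 0.1764]
eef_rot: [-179.4, -0.1, -69.1]
contact_force: [5.2, -1.6, 11.2]
gripper_width: 0.0004
gripper_force: 5.3
```

Request:
apply_moves(targets=[[0,0,0,0.004,0,0,0],[0,0,0,0,0,0,0],[0,0,0,0,0,0,0]])

```text
time_s: 4.95
tcp_pos: [0.5212, 0.1252, 0.1751]
eef_rot: [-179.3, -0.1, -69.0]
contact_force: [-4.6, -1.4, 32.6]
gripper_width: 0.0003
gripper_force: 16.0
```

Request:
apply_moves(targets=[[0,0,0,0.003,0,0,0],[0,0,0,0,0,0,0],[0,0,0,0,0,0,0]])

```text
time_s: 5.2
tcp_pos: [0.5213, 0.1252, 0.1743]
eef_rot: [-179.3, -0.1, -69.0]
contact_force: [-12.4, -2.0, 50.0]
gripper_width: 0.0005
gripper_force: 24.9
```

The stop sits at TCP z≈0.175. Now release, then a full stroke.

Request:
apply_moves(targets=[[0,-0.0055,0,-0.019,0,0,0],[0,-0.0055,0,-0.019,0,0,0],[0,-0.0055,0,-0.019,0,0,0],[0,-0.0055,0,-0.019,0,0,0],[0,-0.0055,0,-0.019,0,0,0],[0,-0.0055,0,-0.019,0,0,0],[0,0,0,0,0,0,0],[0,0,0,0,0,0,0],[0,0,0,0,0,0,0],[0,0,0,0,0,0,0]])

```text
time_s: 6.03
tcp_pos: [0.5047, 0.1545, 0.2785]
eef_rot: [180.0, -0.0, -69.1]
contact_force: [-0.5, 0.5, 0.4]
gripper_width: 0.0004
gripper_force: 0.0
```

```bash
python3 - <<'E'
from h import *
vis()
for n in ("side","top"):
    c=capture(n);W=cloud(c).reshape(-1,3);C=c["frame"].reshape(-1,3).astype(int)
    q=W[:,:2]-O;x=q@e;y=q@f
    for lo in np.arange(-.03,.10,.01):
        m=(x>lo)&(x<lo+.01)&(abs(y)<.008)&(W[:,2]>.13)&(W[:,2]<.275)
        if m.sum():print(n,round(lo,2),m.sum(),W[m,2].min().round(3),W[m,2].max().round(3), y[m].mean().round(4))
E
```

```text
vise-frame x,y,z mm [ 22.9   2.3 278.5] yaw [179.98  -0.   -69.13] F [-0.5  0.5  0.4] t 6.0333
side -0.01 1 0.253 0.253 -0.0075
side 0.0 2 0.239 0.241 -0.007
side 0.01 25 0.232 0.242 -0.0011
side 0.02 39 0.223 0.238 -0.0014
side 0.03 82 0.214 0.275 -0.0004
side 0.04 44 0.202 0.219 -0.0013
side 0.05 36 0.189 0.212 -0.0021
side 0.06 38 0.179 0.201 -0.0025
side 0.07 35 0.136 0.189 -0.0028
side 0.08 60 0.134 0.182 -0.003
side 0.09 35 0.149 0.174 -0.0027
top -0.02 20 0.247 0.259 -0.0005
top 0.08 1 0.161 0.161 0.003
top 0.09 17 0.133 0.175 0.0015
```

Request:
apply_moves(targets=[[0,0.0055,-0.002,0.0185,0,0,0],[0,0.0055,0,0.0185,0,0,0],[0,0.0055,0,0.0185,0,0,0],[0,0.0055,0,0.0185,0,0,0],[0,0.0055,0,0.0185,0,0,0],[0,0.0055,0,0.018,0,0,0],[0,0,0,0,0,0,0],[0,0,0,0,0,0,0],[0,0,0,0,0,0,0],[0,0,0,0,0,0,0]])

```text
time_s: 6.97
tcp_pos: [0.52, 0.1271, 0.1743]
eef_rot: [-179.6, 0.1, -69.0]
contact_force: [-23.1, 9.4, 50.7]
gripper_width: 0.0003
gripper_force: 25.4
```

Request:
apply_moves(targets=[[0,-0.0055,0,-0.019,0,0,0],[0,-0.0055,0,-0.019,0,0,0],[0,-0.0055,0,-0.019,0,0,0],[0,-0.0055,0,-0.019,0,0,0],[0,-0.0055,0,-0.019,0,0,0],[0,-0.0055,0,-0.019,0,0,0],[0,0,0,0,0,0,0],[0,0,0,0,0,0,0],[0,0,0,0,0,0,0],[0,0,0,0,0,0,0],[0,0.0055,0,0.0185,0,0,0],[0,0.0055,0,0.0185,0,0,0],[0,0.0055,0,0.0185,0,0,0],[0,0.0055,0,0.0185,0,0,0],[0,0.0055,0,0.0185,0,0,0],[0,0.0055,0,0.0175,0,0,0],[0,0,0,0,0,0,0],[0,0,0,0,0,0,0],[0,0,0,0,0,0,0],[0,0,0,0,0,0,0]])

```text
time_s: 8.63
tcp_pos: [0.5197, 0.1261, 0.1752]
eef_rot: [-179.7, 0.1, -69.0]
contact_force: [-12.2, 5.9, 29.2]
gripper_width: 0.0001
gripper_force: 14.5
```

Request:
apply_moves(targets=[[0,-0.0055,0,-0.019,0,0,0],[0,-0.0055,0,-0.019,0,0,0],[0,-0.0055,0,-0.019,0,0,0],[0,-0.0055,0,-0.019,0,0,0],[0,-0.0055,0,-0.019,0,0,0],[0,-0.0055,0,-0.018,0,0,0],[0,0,0,0,0,0,0],[0,0,0,0,0,0,0],[0,0,0,0,0,0,0],[0,0,0,0,0,0,0]])

```text
time_s: 9.47
tcp_pos: [0.5063, 0.155, 0.2836]
eef_rot: [179.9, -0.0, -69.1]
contact_force: [0.1, -0.0, -1.0]
gripper_width: 0.0006
gripper_force: 0.0
```

Request:
apply_moves(targets=[[0,0.0055,0,0.019,0,0,0],[0,0.0055,0,0.019,0,0,0],[0,0.0055,0,0.019,0,0,0],[0,0.0055,0,0.019,0,0,0],[0,0.0055,0,0.019,0,0,0],[0,0.0055,0,0.018,0,0,0],[0,0,0,0,0,0,0],[0,0,0,0,0,0,0],[0,0,0,0,0,0,0],[0,0,0,0,0,0,0]])

```text
time_s: 10.3
tcp_pos: [0.5196, 0.126, 0.1752]
eef_rot: [-179.8, 0.1, -69.0]
contact_force: [-11.9, 7.0, 30.6]
gripper_width: 0.0003
gripper_force: 14.7
```

Request:
apply_moves(targets=[[0,-0.0055,0,-0.019,0,0,0],[0,-0.0055,0,-0.019,0,0,0],[0,-0.0055,0,-0.019,0,0,0],[0,-0.0055,0,-0.019,0,0,0],[0,-0.0055,0,-0.019,0,0,0],[0,-0.0055,0,-0.019,0,0,0],[0,0,0,0,0,0,0],[0,0,0,0,0,0,0],[0,0,0,0,0,0,0],[0,0,0,0,0,0,0]])

```text
time_s: 11.13
tcp_pos: [0.5062, 0.155, 0.2846]
eef_rot: [179.9, -0.0, -69.1]
contact_force: [0.2, 1.0, 0.1]
gripper_width: 0.0005
gripper_force: 0.0
```

Request:
apply_moves(targets=[[0,0.0055,0,0.019,0,0,0],[0,0.0055,0,0.019,0,0,0],[0,0.0055,0,0.019,0,0,0],[0,0.0055,0,0.019,0,0,0],[0,0.0055,0,0.019,0,0,0],[0,0.0055,0,0.018,0,0,0],[0,0,0,0,0,0,0],[0,0,0,0,0,0,0],[0,0,0,0,0,0,0],[0,0,0,0,0,0,0]])

```text
time_s: 11.97
tcp_pos: [0.5196, 0.1258, 0.1755]
eef_rot: [-179.8, 0.0, -69.0]
contact_force: [-8.3, 5.3, 23.4]
gripper_width: 0.0006
gripper_force: 11.6
```

Request:
apply_moves(targets=[[0,-0.0055,0,-0.019,0,0,0],[0,-0.0055,0,-0.019,0,0,0],[0,-0.0055,0,-0.019,0,0,0],[0,-0.0055,0,-0.019,0,0,0],[0,-0.0055,0,-0.019,0,0,0],[0,-0.0055,0,-0.019,0,0,0],[0,0,0,-0.03,0,0,0],[0,0,0,-0.02,0,0,0],[0,0,0,0,0,0,0],[0,0,0,0,0,0,0]])

```text
time_s: 12.8
tcp_pos: [0.5069, 0.1556, 0.3372]
eef_rot: [-180.0, 0.0, -69.1]
contact_force: [-0.5, 0.7, -1.2]
gripper_width: 0.0007
gripper_force: 0.0
```

```bash
python3 -c "
from h import *
vis()"
```

```text
vise-frame x,y,z mm [ 2.300e+01 -1.000e-01  3.372e+02] yaw [-1.7996e+02  2.0000e-02 -6.9110e+01] F [-0.5  0.7 -1.2] t 12.8
```

Request:
apply_moves(targets=[[0.7,0.03,0,0,0,0,0],[0.7,0.03,0,0,0,0,0],[0.7,0.03,0,0,0,0,0],[0.7,0.03,0,0,0,0,0],[0.7,0.027,0,0,0,0,0],[0.7,0,0,0.03,0,0,0],[0.7,0,0,0.03,0,0,0],[0.7,0,0,0.03,0,0,0],[0.7,0,0,0.03,0,0,0],[0.7,0,0,0.03,0,0,0],[0.7,0,0,0,0,0,0],[0.7,0,0,0,0,0,0]])

```text
time_s: 13.8
tcp_pos: [0.5578, 0.0174, 0.1849]
eef_rot: [179.7, -0.0, -69.1]
contact_force: [0.2, -0.1, 1.4]
gripper_width: 0.0614
gripper_force: 0.0
```

```bash
python3 - <<'E'
from h import *
vis()
c=capture("side");np.savez("side3.npz",**c)
cv2.imwrite("pics/side3.png",cv2.resize(c["frame"][180:380,240:440,::-1],(600,600)))
E
```

```text
vise-frame x,y,z mm [-124.1    1.5  184.9] yaw [ 1.7967e+02 -1.0000e-02 -6.9110e+01] F [ 0.2 -0.1  1.4] t 13.8
```

View pics/side3.png

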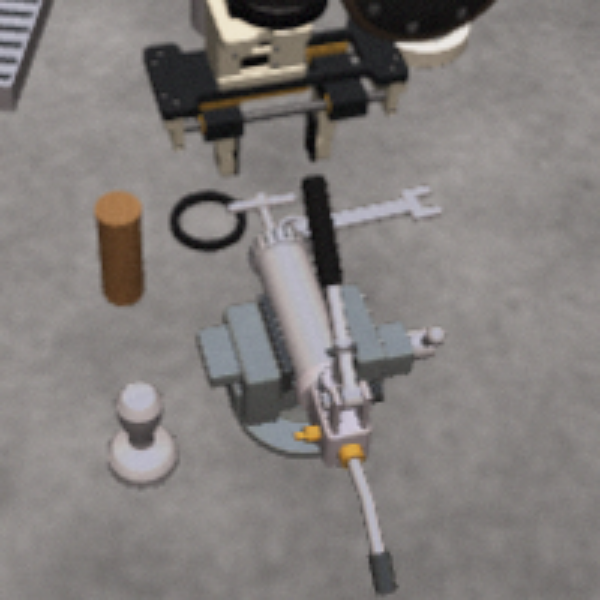

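The lever is back up, with its grip spanning (315,180)–(330,285). The fingers are open above the rod, and the T-bar at (262,202) hasn't moved. I'll go down and close on the rod.

Request:
apply_moves(targets=[[0.7,0,-0.001,0.03,0,0,0],[0.7,0,0,0.03,0,0,0],[0.7,0,0,0.02,0,0,0],[0.7,0,0,0.01,0,0,0],[0.7,0,0,0,0,0,0],[0.7,0,0,0,0,0,0]], newtons=45)

```text
time_s: 14.35
tcp_pos: [0.5612, 0.0188, 0.0985]
eef_rot: [-179.9, -0.0, -69.1]
contact_force: [0.6, 0.2, 0.9]
gripper_width: 0.0614
gripper_force: 0.0
```

```bash
python3 -c "
from h import *
vis()"
```

```text
vise-frame x,y,z mm [-124.1   -2.2   98.5] yaw [-1.7991e+02 -3.0000e-02 -6.9060e+01] F [0.6 0.2 0.9] t 14.35
```

Request:
apply_moves(targets=[[0,0,0,0,0,0,0],[0,0,0,0,0,0,0],[0,0,0,0,0,0,0],[0,0,0,0,0,0,0],[0,0,0,0,0,0,0],[0,0,0,0,0,0,0],[0,0,0,0,0,0,0],[0,0,0,0,0,0,0]], newtons=45)

```text
time_s: 15.02
tcp_pos: [0.5602, 0.0186, 0.0971]
eef_rot: [180.0, -0.0, -69.1]
contact_force: [-1.0, -0.1, -0.0]
gripper_width: 0.0137
gripper_force: 0.0
```

```bash
python3 - <<'E'
from h import *
vis()
c=capture("side");np.savez("side4.npz",**c)
cv2.imwrite("pics/side4.png",cv2.resize(c["frame"][180:330,270:420,::-1],(600,600)))
E
```

```text
vise-frame x,y,z mm [-123.9   -1.1   97.1] yaw [180.    -0.   -69.09] F [-1.  -0.1 -0. ] t 15.0167
```

View pics/side4.png

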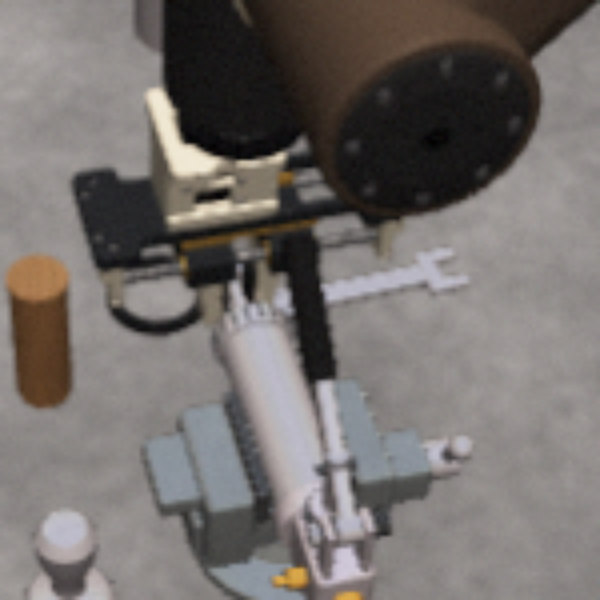

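The fingers straddle the rod at (237,290) just outside the cap and are still closing (13.7 mm). The lever grip looks clear of the arm.

Request:
apply_moves(targets=[[0,0,0,0,0,0,0],[0,0,0,0,0,0,0],[0,0,0,0,0,0,0],[0,0,0,0,0,0,0]])

```text
time_s: 15.4
tcp_pos: [0.5592, 0.0182, 0.0969]
eef_rot: [179.9, 0.0, -69.1]
contact_force: [-5.0, -1.0, 5.0]
gripper_width: 0.0064
gripper_force: 45.0
```

Request:
apply_moves(targets=[[0,0.006,0,0,0,0,0],[0,0.008,0,0,0,0,0],[0,0.008,0,0,0,0,0],[0,0.008,0,0,0,0,0],[0,0.008,0,0,0,0,0],[0,0.008,0,0,0,0,0],[0,0.008,0,0,0,0,0],[0,0.008,0,0,0,0,0],[0,0.008,0,0,0,0,0],[0,0,0,0,0,0,0],[0,0,0,0,0,0,0],[0,0,0,0,0,0,0]])

```text
time_s: 16.4
tcp_pos: [0.5833, -0.0462, 0.0969]
eef_rot: [179.9, 0.1, -69.1]
contact_force: [-10.1, 6.9, 9.6]
gripper_width: 0.0066
gripper_force: 45.0
```

```bash
python3 - <<'E'
from h import *
vis()
for n in ("side","top"):
    c=capture(n);W=cloud(c).reshape(-1,3);q=W[:,:2]-O;x=q@e;y=q@f;z=W[:,2]
    m=(z>.088)&(z<.106)&(abs(y)>.012)&(abs(y)<.031)&(x<-.13)&(x>-.27)
    print(n,m.sum(),np.percentile(x[m],[5,25,50,75,95]).round(4) if m.sum() else "")
    m=(z>.09)&(z<.106)&(abs(y)<.005)&(x<-.07)&(x>-.27)
    print(np.histogram(x[m],np.arange(-.25,-.08,.01))[0])
    if n=="side": cv2.imwrite("pics/side5.png",cv2.resize(c["frame"][180:330,270:420,::-1],(600,600)))
E
```

```text
vise-frame x,y,z mm [-192.7    0.3   96.9] yaw [ 1.7985e+02  1.1000e-01 -6.9130e+01] F [-10.1   6.9   9.6] t 16.4
side 41 [-0.2115 -0.2    -0.1828 -0.1814 -0.1796]
[ 0  0  0  0  1  3 12 10  7 10 11  7  9  8  1  0]
top 0 
[ 0  0  0  0  0  0  0  0  0  7 10 10 11 11 10  8]
```

View pics/side5.png

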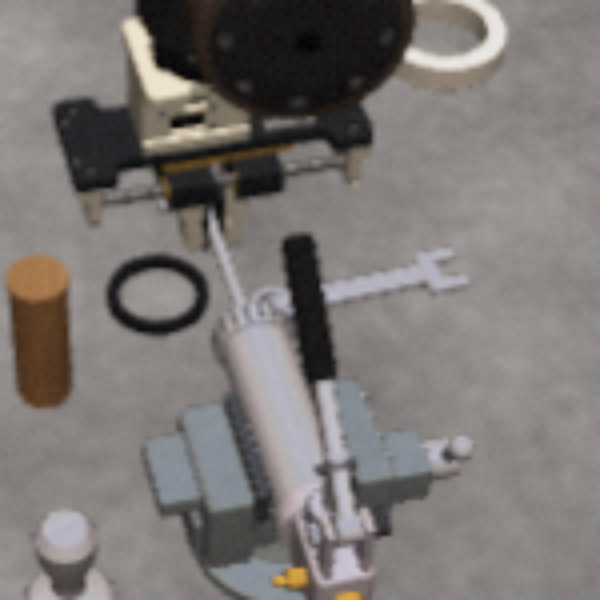

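The rod is drawn about 69 mm: bright rod shows from (240,305) to (212,215), with no groove yet. Pulling on.

Request:
apply_moves(targets=[[0,0.006,0,0,0,0,0],[0,0.006,0,0,0,0,0],[0,0.006,0,0,0,0,0],[0,0.006,0,0,0,0,0],[0,0,0,0,0,0,0],[0,0,0,0,0,0,0],[0,0,0,0,0,0,0]])

```text
time_s: 17.08
tcp_pos: [0.5916, -0.0683, 0.0969]
eef_rot: [179.8, 0.1, -69.1]
contact_force: [-10.8, 8.7, 10.3]
gripper_width: 0.0065
gripper_force: 45.0
```

```bash
python3 - <<'E'
from h import *
vis()
ims=[]
for n in ("side","top"):
    c=capture(n);F=c["frame"];K=c["camera_matrix"];T=np.linalg.inv(c["T"])
    xs=np.arange(-.135,-.088,.0015)
    P=np.array([[*(O+x*e+0*f),.099] for x in xs])
    r=cv2.Rodrigues(T[:3,:3])[0]
    uv=cv2.projectPoints(P,r,T[:3,3],K,np.array([c["k1"],0,0,0,0.]))[0][:,0]
    g=cv2.cvtColor(F,cv2.COLOR_RGB2GRAY)
    for k,(x,(u,v)) in enumerate(zip(xs,uv)):
        u,v=int(round(u)),int(round(v))
        if k%2==0: print(n,round(x*1000,1),u,v,g[v,u-3:u+4])
    u,v=uv[len(uv)//2].astype(int)
    ims.append(cv2.resize(F[v-25:v+25,u-25:u+25,::-1],(400,400),interpolation=cv2.INTER_NEAREST))
cv2.imwrite("pics/g.png",np.hstack(ims))
E
```

```text
vise-frame x,y,z mm [-216.3    0.4   96.9] yaw [ 1.7983e+02  1.4000e-01 -6.9120e+01] F [-10.8   8.7  10.3] t 17.0833
side -135.0 327 248 [134 123 156 182 155 130 128]
side -132.0 327 249 [137 121 141 175 174 149 131]
side -129.0 328 250 [131 127 166 183 152 130 134]
side -126.0 328 251 [136 123 151 178 163 139 132]
side -123.0 328 252 [140 128 145 171 178 152 129]
side -120.0 329 252 [128 145 171 178 152 129 128]
side -117.0 329 253 [136 133 162 183 155 130 132]
side -114.0 329 254 [135 115 148 178 170 153 135]
side -111.0 330 255 [127 142 173 181 156 145 164]
side -108.0 330 256 [132 138 166 167 141 162 179]
side -105.0 330 257 [125 149 176 160 118 161 188]
side -102.0 331 257 [149 176 160 118 161 188 154]
side -99.0 331 258 [136 170 176 128 154 188 155]
side -96.0 331 259 [114 156 184 151 142 179 171]
side -93.0 331 260 [126 148 183 169 144 150 157]
side -90.0 332 261 [150 160 154 155 166 169 165]
top -135.0 326 245 [179 175 174 171 168 163 140]
top -132.0 325 245 [177 179 175 174 171 168 163]
top -129.0 324 246 [176 174 173 170 165 149 121]
top -126.0 323 246 [175 176 174 173 170 165 149]
top -123.0 322 246 [167 175 176 174 173 170 165]
top -120.0 321 247 [174 174 172 171 164 155 127]
top -117.0 320 247 [171 174 174 172 171 164 155]
top -114.0 319 248 [174 172 171 166 156 132 114]
top -111.0 318 248 [174 174 172 171 166 156 132]
top -108.0 317 248 [163 174 174 172 171 166 156]
top -105.0 316 249 [111 130 165 168 157 137 102]
top -102.0 315 249 [149 111 130 165 168 157 137]
top -99.0 313 249 [179 143 149 111 130 165 168]
top -96.0 312 250 [177 176 174 162 116 128 133]
top -93.0 311 250 [177 177 176 174 162 116 128]
top -90.0 310 250 [179 177 177 176 174 162 116]
```

View pics/g.png

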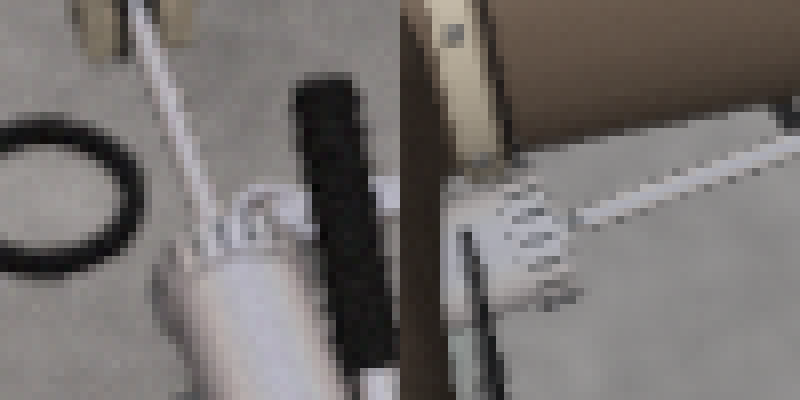

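The left half (side view) shows bright rod up to the cap. The right half (top view) shows a dark band just outside the cap at about crop (573,218), which should be the groove coming out. I'll draw 3 mm more and compare it with the first picture.

Request:
apply_moves(targets=[[0,0.0015,0,0,0,0,0],[0,0.0015,0,0,0,0,0],[0,0,0,0,0,0,0],[0,0,0,0,0,0,0],[0,0,0,0,0,0,0]])

```text
time_s: 17.6
tcp_pos: [0.5926, -0.0709, 0.0969]
eef_rot: [179.8, 0.1, -69.1]
contact_force: [-10.7, 8.5, 10.3]
gripper_width: 0.0064
gripper_force: 45.0
```

```bash
python3 - <<'E'
from h import *
vis()
ims=[]
c1=capture("top");c0=dict(np.load("top0.npz"))
for c in (c0,c1):
    K=c["camera_matrix"];T=np.linalg.inv(c["T"]);r=cv2.Rodrigues(T[:3,:3])[0]
    g=cv2.cvtColor(c["frame"],cv2.COLOR_RGB2GRAY).astype(np.float32)
    xs=np.arange(-.130,-.085,.001);out=[]
    for yo in np.arange(-.004,.0041,.001):
        P=np.array([[*(O+x*e+yo*f),.099] for x in xs])
        uv=cv2.projectPoints(P,r,T[:3,3],K,np.array([float(c["k1"]),0,0,0,0]))[0][:,0].astype(np.float32)
        out.append(cv2.remap(g,uv[:,:1],uv[:,1:],cv2.INTER_LINEAR).ravel())
    print(np.array(out)[2:6].mean(0).round(0).astype(int).tolist())
    F=c["frame"];ims.append(cv2.resize(F[235:260,300:340,::-1],(640,400)[:2] if 0 else (400,250),interpolation=cv2.INTER_NEAREST))
cv2.imwrite("pics/g2.png",np.vstack(ims))
E
```

```text
vise-frame x,y,z mm [-219.1    0.4   96.9] yaw [ 1.7983e+02  1.4000e-01 -6.9110e+01] F [-10.7   8.5  10.3] t 17.6
[163, 165, 165, 164, 163, 162, 161, 161, 162, 163, 163, 162, 161, 161, 161, 161, 161, 162, 162, 161, 160, 159, 159, 160, 161, 162, 162, 161, 160, 160, 159, 160, 161, 162, 162, 161, 160, 158, 158, 157, 152, 143, 140, 140, 140]
[172, 174, 174, 173, 172, 172, 171, 171, 171, 173, 172, 172, 171, 171, 171, 171, 171, 172, 172, 170, 170, 168, 167, 167, 165, 158, 148, 132, 120, 113, 119, 135, 152, 163, 168, 171, 170, 168, 168, 167, 161, 152, 149, 149, 150]
```

View pics/g2.png

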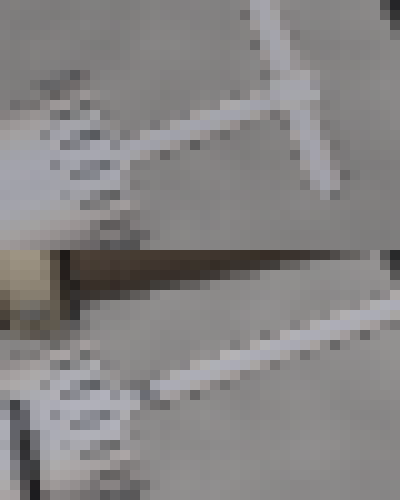

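The bottom half of the picture shows the dark groove at about (145,390), just clear of the cap, and no groove in the earlier view above it. The band runs from about x=-103.5 to -98.5 mm against the cap face at -95 mm, so the rod is drawn about 94–95 mm. That matches the 95 mm the TCP moved, and the grip is steady.

```bash
python3 -c "
from plant import close_job
print(close_job())"
```

```text
the job is handed in; nothing more can be done
None
```

I gave the lever five full strokes and it is back up at rest. The follower rod is drawn out about 95 mm with its groove just outside the cap, still held in the gripper; the other things on the bench were not touched as far as I could see, and the job is handed in at about 18 s of the 61 s allowed.

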